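Check the travel of two trolley brake levers

TASK

Check that both brake levers of the fruit trolleys stop short of their hand bars: with the outside of the fingers, press the long lever in until it comes up against its stop, hold it there for two seconds and let it spring back; then press the short lever in to its stop the same way, and finish while still holding it in. Press firmly but do not force them, pinch or hook nothing, do not touch the bars, and leave everything else on the bench where it is.

Things in the scene. Friction and masses are not known exactly. Their poses are not given: they have to be found in the camera images.
- long_stand: fixed bench stand of the handle with the long lever: dark steel base plate 130 x 260 x 12 mm, two aluminium uprights 118 mm high at its ends; origin centre of the underside, z up, its y along the bar, its -x side (roughly towards the robot) is the lever's side. The two stands may stand left or right of each other
- long_bar: the fixed hand bar of that handle, steel tube with black rubber grip, horizontal, up to 32 mm thick, 250 mm long along its y; origin its middle, 100 mm above the table. Bar, clamp and uprights reach up to 120 mm above the table. Not to be touched
- long_blade: outer half of the long aluminium lever, a level blade 24 mm high and 12 mm thick, reaching 170 mm from its pivot, with a rounded end 18 mm thick. Origin = the point to press: on the outer face (away from the bar), at mid height (100 mm above the table), 122 mm from the pivot and 48 mm from the tip. Its +x points from the outer face into the blade, towards the bar (the pressing direction, it turns with the lever); the blade runs from the pivot to the tip along its -y; z up
- long_inner: inner half of the same blade, facing the bar, only for telling whether the lever is pinched or hooked from behind; origin on the mid plane of the blade, 6 mm behind the press point, same axes as the outer half
- long_pivot (a point): pivot of the long lever (vertical hinge axis), at lever height, at the left end of the bar seen from the robot, 46 mm on the outer side of the bar axis; pressed in, the lever turns counter-clockwise seen from above
- long_lever (a joint): angle of the long lever, rad: 0 let go (slanting 0.40 rad away from the bar), grows as it is pressed in, 0.40 at its hard stop, where it is parallel to the bar with a gap of about 24 mm left. Return spring: about 2.3 N at the press point to start it, about 4.9 N at the stop; it springs back when let go
- short_stand: fixed bench stand of the handle with the short lever: dark steel base plate 130 x 190 x 12 mm, two aluminium uprights 118 mm high at its ends; origin centre of the underside, z up, its y along the bar, its -x side (roughly towards the robot) is the lever's side. The two stands may stand left or right of each other
- short_bar: the fixed hand bar of that handle, steel tube with black rubber grip, horizontal, up to 32 mm thick, 180 mm long along its y; origin its middle, 100 mm above the table. Bar, clamp and uprights reach up to 120 mm above the table. Not to be touched
- short_blade: outer half of the short aluminium lever, a level blade 24 mm high and 12 mm thick, reaching 110 mm from its pivot, with a rounded end 18 mm thick. Origin = the point to press: on the outer face (away from the bar), at mid height (100 mm above the table), 79 mm from the pivot and 31 mm from the tip. Its +x points from the outer face into the blade, towards the bar (the pressing direction, it turns with the lever); the blade runs from the pivot to the tip along its +y; z up
- short_inner: inner half of the same blade, facing the bar, only for telling whether the lever is pinched or hooked from behind; origin on the mid plane of the blade, 6 mm behind the press point, same axes as the outer half
- short_pivot (a point): pivot of the short lever (vertical hinge axis), at lever height, at the right end of the bar seen from the robot, 46 mm on the outer side of the bar axis; pressed in, the lever turns clockwise seen from above
- short_lever (a joint): angle of the short lever, rad: 0 let go (slanting 0.40 rad away from the bar), grows as it is pressed in, 0.40 at its hard stop, where it is parallel to the bar with a gap of about 24 mm left. Return spring: about 2.3 N at the press point to start it, about 4.9 N at the stop; it springs back when let go
- jar_mid: bystander, loose, leave alone: small capped glass jar with green fruit, 60 mm across, 120 mm high, standing between the stands; origin centre of the underside
- jar_left: bystander, loose, leave alone: capped glass jar, 84 mm across, 140 mm high, to the left of the stands; origin centre of the underside
- jar_right: bystander, loose, leave alone: capped glass jar, 84 mm across, 140 mm high, to the right; origin centre of the underside
- screwdriver: bystander, loose, leave alone: screwdriver lying in front of the stands; origin on its axis, at its underside when lying
- wrench: bystander, loose, leave alone: wrench lying behind the stands; origin on its axis, at its underside when lying
- stopper: bystander, loose, leave alone: wooden jar stopper, 56 mm across, 30 mm high, in front of the stands; origin centre of the underside
- fruit: bystander, loose, leave alone: green fruit, 70 mm across, 62 mm high, behind the stands; origin centre of the underside

How it is judged (in metres and radians):
On the way, in this order (a step that is already met when the one before it is completed fails the run):
1. the long lever is held in at its stop by the fingers for at least 1 s (value of joint long_lever above 0.36 rad and contact force between the fingers and long_blade above 2 N), for 1 s.
2. the long lever has sprung back (value of joint long_lever below 0.04 rad), for 0.2 s.
3. the short lever is pressed in to its stop by the fingers (value of joint short_lever above 0.36 rad and contact force between the fingers and short_blade above 2 N), for 0.3 s.
At the end, for the whole second after the job is handed in: The short lever is held still at its stop (joint over 0.36 of 0.40 rad) by the fingers with more than 2 N on its outer half, and the long lever is back out (joint under 0.04 rad) (all of step 3 and velocity of joint short_lever below 0.05 rad/s and value of joint long_lever below 0.04 rad); the arm keeps its last pose, push and grip.
It fails at once if a hand bar is touched or squeezed against (over 2 N) (contact force between anything else and long_bar above 2 N or contact force between anything else and short_bar above 2 N).
It fails at once if a lever is pinched or hooked from behind (over 2 N on its inner half) (contact force between anything else and long_inner above 2 N or contact force between anything else and short_inner above 2 N).
It fails at once if a lever is forced (over 60 N) (contact force between anything else and long_blade above 60 N or contact force between anything else and short_blade above 60 N).
It fails at once if a bystander is shifted more than 20 mm or lifted (distance of any of jar_mid, jar_left, jar_right, screwdriver, wrench, stopper, fruit from where it was at the start of the episode above 0.02 m).
It also fails if it takes over 53 s, if anything falls off the work surface, if the arm or the gripper's body presses on something with over 40 N, if the wrist force passes 120 N, or if a joint passes its speed limit or range.

ROBOT

A 6-joint arm with a two-finger parallel gripper is mounted at the origin on the work surface. World frame = base frame: x ahead of the robot, y to its left, z up, the work surface at z = 0. Lengths are in m, angles in degrees, forces in N, time in s.
With the tool pointing down it reaches from about 0.4 to 0.825 m from the base axis. Payload 7 kg.
Tool frame: the origin (TCP) lies midway between the tips of the shut fingers; the grasp point (between the pads) lies 19 mm behind it; z points along the fingers, y is the line along which they close (so a half turn about z gives the same grasp; the last joint's range is limited). The gripper opens to 88 mm and grips with 3 to 60 N. Pads are 19 mm wide; open, the fingers measure 130 mm over their backs; the gripper's body (78 mm by 193 mm) begins 47 mm behind the grasp point.
Start: joints at [-47.607, 20.546, 0.682, 0, -70.136, -16.507], TCP at [0.295, -0.607, 0.193] pointing down, gripper open.
Joint ranges: [-176.03, 176.03], [-82.01, 121.73], [-58.28, 71.71], [-173.87, 95.51], [-174.79, -0.11], [-173.66, 173.66]. Speed limits (degrees/s): [136.94, 136.94, 172.46, 180, 180, 180].

INTERFACE

Orientations are given as [roll, pitch, yaw] about the fixed x, y, z axes, in that order (R = Rz(yaw) Ry(pitch) Rx(roll)).
In Python, from plant import ctrl gives the robot as it stands.
- The arm moves only by the tool step_arm, never from a script. Its argument "rows" is a list of rows, each a list of 3 entries, a list of its own where there are three numbers: the closure, from 0 (fully open) to 1 (shut), then the shift along the world's x, y, z in mm, then the turn, a rotation vector about the world's x, y, z in rad. A call has exactly 5 rows; each row is the pose to reach, as a shift and turn from the pose commanded when the call began; what a row does not reach only later rows make up. A row lasts 1/12 s, in which the tool goes at most 41.7 mm and 7.16 degrees, less where a joint would pass 70% of its speed; a pose out of reach is approached as far as the arm can. A call with a gripper value outside its range is refused whole. The fingers move at their own pace and stop on an object; the grip force is fixed at half the most. Time passes only in rows, so rows that repeat a pose let the fingers close, or fill a call up. It gives the time, the measured TCP pose, the force, the opening and the grip force at its end, in the units of the state.
- ctrl.get_obs(): the state, without advancing time (a new reading comes with each control period).
- ctrl.snapshot(name): name is "scene" or "top"; returns the picture (400x640x3 uint8, red, green, blue); there is no depth.
- ctrl.camera_model(name): a dict with "intrinsics" (3x3 intrinsics, pixels), "distortion" ([k1, k2, p1, p2, k3] as OpenCV has them; the pictures are not rectified), "R" (3x3) and "t" (3): a world point X has camera coordinates R X + t. Camera axes: x right, y down, z forward; pixel columns grow to the right and rows downward; lengths in m; the calibration is good to about 2 mm. A picture is of the moment at which its call begins. camera_model takes no time and is no camera call.
- ctrl.close_job(): hands the job in; it is judged then, once.
The state is a dict: "clock": time; "joint_pos": joint angles; "qvel": joint speeds; "tau": joint torques, N m; "tool_pos": TCP position; "orientation": TCP orientation; "force": force on the tool from outside, world axes, zero at the start; "moment": the same for the moment, N m; "opening": finger opening in m; "gripper_force": force on a finger pad.
Only numpy, scipy, OpenCV 4.12 (cv2) and the standard library are available. Lean on these libraries where they do the work, as an engineer would, in place of code of your own. Each camera call takes 0.05 s, during which the arm holds its last target. There are 200 camera calls.

## Working session

There is one attempt and no reset: what is moved stays moved. The work goes in short steps, Python scripts to look and compute and a tool call to move; the robot and the scene stay as the last step left them, time stands still between calls to the robot, and variables do not carry over. Pictures are saved under pics/ and viewed, at most 10 in all, crops included, and the job is handed in when it is done.

Besides the shell and the picture viewer there is one more tool, called after ">>>" by a JSON object that holds its "method" and its "body". step_arm: Moves the arm, as the interface text tells. Its arguments: {"type":"object","properties":{"rows":{"type":"array"}},"required":["rows"]}

```bash
mkdir -p pics
python3 - <<'E'
from plant import ctrl
import cv2,numpy as np
for n in("scene","top"):
    cv2.imwrite(f"pics/{n}0.png",cv2.cvtColor(ctrl.snapshot(n),cv2.COLOR_RGB2BGR))
    c=ctrl.camera_model(n);print(n,np.round(c["intrinsics"],1).tolist(),c["distortion"],np.round(-np.array(c["R"]).T@c["t"],3),np.round(c["R"],3).tolist())
print(ctrl.get_obs())
E
```

```text
scene [[419.5, 0.0, 325.9], [0.0, 419.5, 199.7], [0.0, 0.0, 1.0]] [-0.10086498  0.          0.          0.          0.        ] [1.553 0.028 1.045] [[-0.029, 1.0, 0.002], [0.707, 0.022, -0.707], [-0.707, -0.019, -0.707]]
top [[428.4, 0.0, 325.7], [0.0, 428.4, 199.0], [0.0, 0.0, 1.0]] [-0.04724557  0.          0.          0.          0.        ] [0.522 0.009 1.239] [[0.029, -0.999, 0.024], [-0.998, -0.03, -0.046], [0.047, -0.023, -0.999]]
{'clock': 0.1, 'joint_pos': array([-4.76062891e+01,  2.05883524e+01,  6.40388474e-01, -1.68092996e-02,
       -7.01348905e+01, -1.65080317e+01]), 'qvel': array([ 0.08528114, -0.10468014,  0.15073612,  0.03899459, -0.03402101,
       -0.03032073]), 'tau': array([-4.90133272e-03, -5.84163022e+01,  2.93750149e+01,  7.01568961e+00,
        1.01316691e-02, -5.97570829e-05]), 'tool_pos': array([ 0.29446913, -0.60686371,  0.19191816]), 'orientation': array([ 1.79916070e+02, -8.39380419e-03, -1.54120038e+02]), 'force': array([-0.21565998, -0.17481552, -0.16291879]), 'moment': array([ 0.04123455, -0.04565841, -0.00471372]), 'gripper_force': 0.0, 'opening': 0.08737885812553194}
```

View pics/top0.png

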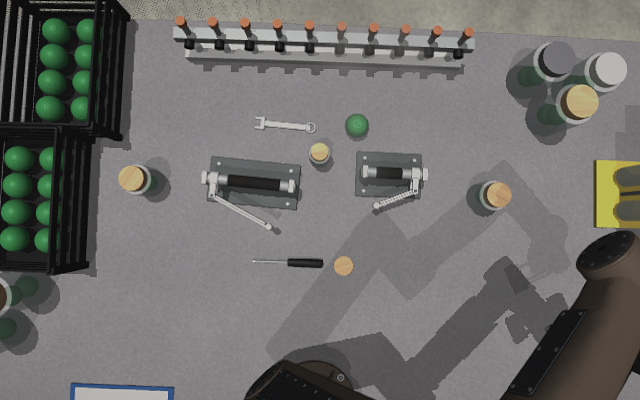

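View pics/scene0.png

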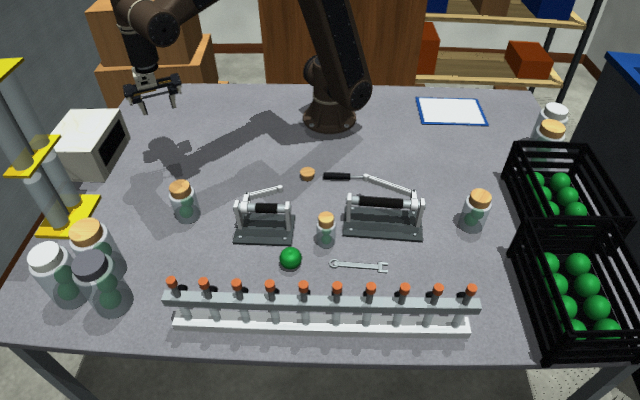

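The top view shows the long lever on the left, with its pivot near (213,192) and tip near (268,227). The short lever is on the right, with its pivot near (416,190) and tip near (377,206). jar_mid is at (319,152), the stopper at (343,266) and the screwdriver around (290,262). Next I'll measure the levers with masks.

```bash
cat > h.py <<'E'
from plant import ctrl
import cv2,numpy as np
def pts(name,uv,z):
    c=ctrl.camera_model(name);K,D,R,t=[np.array(c[k],float) for k in("intrinsics","distortion","R","t")]
    n=cv2.undistortPoints(np.array(uv,float).reshape(-1,1,2),K,D).reshape(-1,2)
    d=np.c_[n,np.ones(len(n))]@R; C=-R.T@t
    return C+d*((z-C[2])/d[:,2])[:,None]
E
python3 - <<'E'
from h import *
im=cv2.imread("pics/top0.png")
hsv=cv2.cvtColor(im,cv2.COLOR_BGR2HSV)
m=((hsv[...,2]>150)&(hsv[...,1]<50)).astype(np.uint8)*255
a=im[145:245,195:435];b=cv2.cvtColor(m,cv2.COLOR_GRAY2BGR)[145:245,195:435]
cv2.imwrite("pics/crop.png",cv2.resize(np.vstack([a,b]),None,fx=3,fy=3,interpolation=cv2.INTER_CUBIC)[:600])
for nm,x0,y0,x1,y1 in(("long",222,198,275,232),("short",372,190,412,212)):
    s=np.zeros_like(m);s[y0:y1,x0:x1]=m[y0:y1,x0:x1]
    k,l,st,ce=cv2.connectedComponentsWithStats(s);i=1+np.argmax(st[1:,4])
    v,u=np.nonzero(l==i);p=pts("top",np.c_[u,v],.112)[:,:2]
    vx,vy,cx,cy=cv2.fitLine(p.astype(np.float32),cv2.DIST_L2,0,.01,.01).ravel()
    q=(p-[cx,cy])@[vx,vy];o=(p-[cx,cy])@[-vy,vx]
    print(nm,st[i],"dir",np.degrees(np.arctan2(vy,vx)),"ends",np.array([cx,cy])+q.min()*np.array([vx,vy]),np.array([cx,cy])+q.max()*np.array([vx,vy]),"width",o.min(),o.max(),"std",o.std())
# dark base plates
g=cv2.cvtColor(im,cv2.COLOR_BGR2GRAY)
for nm,uv in(("long plate",[(210,157),(301,164),(299,210),(207,203)]),("short plate",[(357,152),(421,152),(423,196),(356,196)])):
    p=pts("top",uv,.012)[:,:2];print(nm,p.round(3).tolist(),p.mean(0),np.linalg.norm(np.roll(p,-1,0)-p,axis=1))
for nm,uv,z in(("jarmid",(319,150),.12),("jarR",(498,194),.14),("stopper",(343,266),.03),("jarL",(132,178),.14)):
    print(nm,pts("top",[uv],z))
print("long piv",pts("top",[(213,188)],.11),"short piv",pts("top",[(416,187)],.11))
E
```

```text
long [222 199  49  31 250] dir 62.74831 ends [0.49442672 0.12732608] [0.56191036 0.25834418] width -0.007962124385780525 0.007009022915914128 std 0.0034991538080524605
short [373 190  39  19 193] dir -67.34601 ends [ 0.55882974 -0.14264985] [ 0.60084715 -0.24332272] width -0.007821433879204864 0.008851800237634922 std 0.0038380513466619265
long plate [[0.689, 0.318], [0.677, 0.056], [0.545, 0.057], [0.557, 0.321]] [0.61717436 0.18780216] [0.26225577 0.13238883 0.26370125 0.13244512]
short plate [[0.717, -0.105], [0.724, -0.291], [0.596, -0.299], [0.59, -0.105]] [ 0.65669468 -0.20010289] [0.18660172 0.12814057 0.19432707 0.1273876 ]
jarmid [[0.70208685 0.00554086 0.12      ]]
jarR [[ 0.5993594  -0.46560655  0.14      ]]
stopper [[ 0.39079278 -0.07194078  0.03      ]]
jarL [[0.61181316 0.48439319 0.14      ]]
long piv [[0.59420114 0.2816267  0.11      ]] short piv [[ 0.61330657 -0.25540926  0.11      ]]
```

View pics/crop.png

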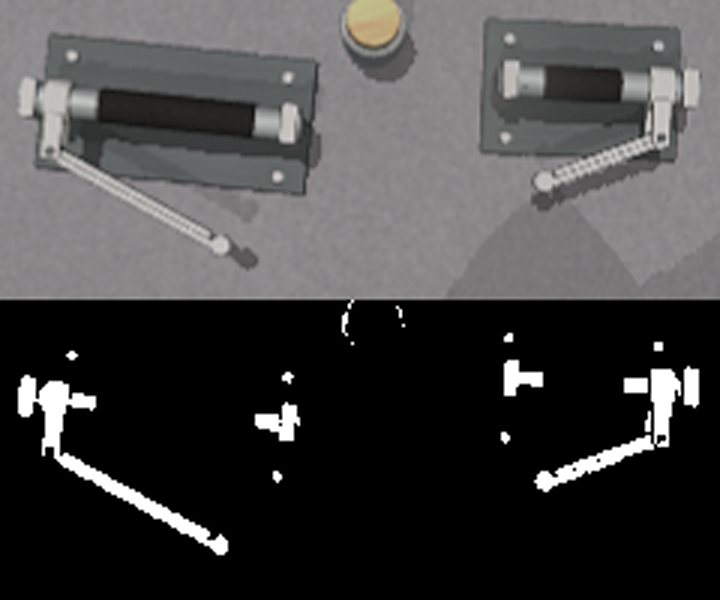

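The lever lengths and directions fit the given sizes: the long pivot comes out at about (0.573,0.280) and the short one at (0.601,-0.244). I'll shut the fingers, turn the tool x axis along the pressing direction and move across at z 0.19.

>>> {"method": "step_arm", "body": {"rows": [[1,[7,38,0],[0,0,-0.104]],[1,[14,76,0],[0,0,-0.208]],[1,[21,114,0],[0,0,-0.312]],[1,[28,152,0],[0,0,-0.416]],[1,[36,190,0],[0,0,-0.52]]]}}

```text
clock: 0.52
tool_pos: [0.3302, -0.4154, 0.1922]
orientation: [180.0, -0.0, 175.8]
force: [1.9, -0.1, 0.3]
opening: 0.0598
gripper_force: 0.0
```

>>> {"method": "step_arm", "body": {"rows": [[1,[7,38,0],[0,0,0]],[1,[14,76,0],[0,0,0]],[1,[21,114,0],[0,0,0]],[1,[28,152,0],[0,0,0]],[1,[36,190,0],[0,0,0]]]}}

```text
clock: 0.93
tool_pos: [0.3662, -0.2255, 0.1927]
orientation: [180.0, 0.0, 176.1]
force: [1.9, 0.0, -0.4]
opening: 0.0265
gripper_force: 0.0
```

>>> {"method": "step_arm", "body": {"rows": [[1,[7,38,0],[0,0,0]],[1,[14,76,0],[0,0,0]],[1,[21,114,0],[0,0,0]],[1,[28,152,0],[0,0,0]],[1,[36,190,0],[0,0,0]]]}}

```text
clock: 1.35
tool_pos: [0.4022, -0.0354, 0.1929]
orientation: [180.0, 0.0, 176.1]
force: [0.6, 0.1, -0.1]
opening: 0.0006
gripper_force: 0.0
```

>>> {"method": "step_arm", "body": {"rows": [[1,[7,38,0],[0,0,0]],[1,[14,76,0],[0,0,0]],[1,[21,114,0],[0,0,0]],[1,[28,152,0],[0,0,0]],[1,[36,190,0],[0,0,0]]]}}

```text
clock: 1.77
tool_pos: [0.4382, 0.1547, 0.1928]
orientation: [180.0, 0.0, 176.1]
force: [1.7, 0.4, 0.9]
opening: 0.0009
gripper_force: 0.0
```

>>> {"method": "step_arm", "body": {"rows": [[1,[0,1,-25],[0,0,0]],[1,[0,2,-50],[0,0,0]],[1,[0,3,-75],[0,0,0]],[1,[0,3,-100],[0,0,0]],[1,[0,3,-108],[0,0,0]]]}}

```text
clock: 2.18
tool_pos: [0.4365, 0.1544, 0.0814]
orientation: [-179.8, -0.2, 176.1]
force: [-0.1, 0.3, -1.3]
opening: 0.0004
gripper_force: 0.0
```

Run:
```python
from h import *
a=cv2.cvtColor(ctrl.snapshot("top"),cv2.COLOR_RGB2BGR)[140:250,190:350]
b=cv2.cvtColor(ctrl.snapshot("scene"),cv2.COLOR_RGB2BGR)[130:240,310:470]
cv2.imwrite("pics/p1.png",cv2.resize(np.hstack([a,b]),None,fx=2.5,fy=2.5,interpolation=cv2.INTER_CUBIC))
print(ctrl.get_obs()["tool_pos"],ctrl.get_obs()["force"])
```

```text
[0.43766076 0.15485093 0.08348139] [0.18245195 0.63503617 0.52645447]
```

View pics/p1.png

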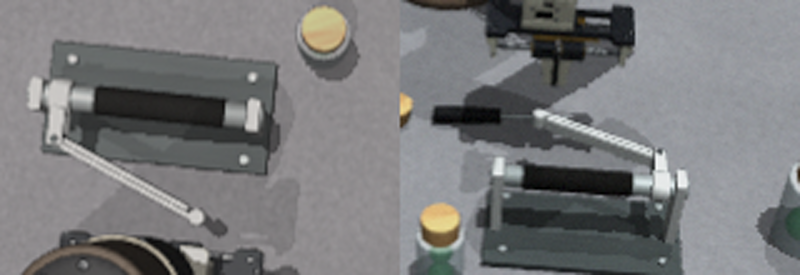

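The shut fingers stand in front of the long lever, clear of its tip, and the lever is still out. Advancing now.

>>> {"method": "step_arm", "body": {"rows": [[1,[12,0,0],[0,0,0]],[1,[24,1,0],[0,0,0]],[1,[36,1,0],[0,0,0]],[1,[48,2,0],[0,0,0]],[1,[60,2,0],[0,0,0]]]}}

```text
clock: 2.7
tool_pos: [0.5007, 0.158, 0.0854]
orientation: [179.9, 0.1, 176.1]
force: [-0.1, 0.6, 0.6]
opening: 0.0004
gripper_force: 0.0
```

>>> {"method": "step_arm", "body": {"rows": [[1,[8,0,0],[0,0,0]],[1,[16,0,0],[0,0,0]],[1,[24,0,0],[0,0,0]],[1,[32,0,0],[0,0,0]],[1,[38,0,0],[0,0,0]]]}}

```text
clock: 3.12
tool_pos: [0.5375, 0.1577, 0.0847]
orientation: [-180.0, -0.0, 176.1]
force: [1.1, -0.3, -0.1]
opening: 0.0005
gripper_force: 0.0
```

Run:
```python
from h import *
a=cv2.cvtColor(ctrl.snapshot("top"),cv2.COLOR_RGB2BGR)[140:250,190:350]
b=cv2.cvtColor(ctrl.snapshot("scene"),cv2.COLOR_RGB2BGR)[130:240,310:470]
cv2.imwrite("pics/p2.png",cv2.resize(np.hstack([a,b]),None,fx=2.5,fy=2.5,interpolation=cv2.INTER_CUBIC))
print(ctrl.get_obs()["tool_pos"],ctrl.get_obs()["force"])
```

```text
[0.53745483 0.1577627  0.08459216] [-0.47980524 -0.71971716 -0.21654405]
```

View pics/p2.png

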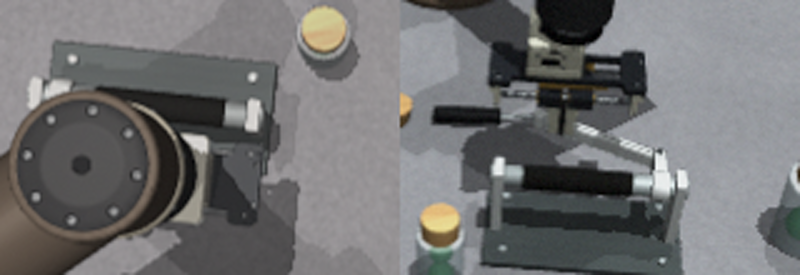

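The lever doesn't seem to have moved. I'll project the expected points into the scene view to check where the fingers are relative to it.

Run:
```python
from h import *
c=ctrl.camera_model("scene");K,D,R,t=[np.array(c[k],float) for k in("intrinsics","distortion","R","t")]
P=np.array([[.5375,.1577,.0846],[.4944+.004,.1273+.008,.112],[.573,.280,.112],[.516,.170,.112],[.516,.17,.1]])
uv=cv2.projectPoints(P,cv2.Rodrigues(R)[0],t,K,D)[0][:,0];print(uv.round(1), "in crop",((uv-[310,130])*2.5+[400,0]).round(0))
im=cv2.cvtColor(ctrl.snapshot("scene"),cv2.COLOR_RGB2BGR)
im0=cv2.imread("pics/scene0.png")
f=lambda a:cv2.resize(a[155:215,345:435],None,fx=4.4,fy=4.4,interpolation=cv2.INTER_CUBIC)
cv2.imwrite("pics/p3.png",np.hstack([f(im0),f(im)]))
print(ctrl.get_obs()["force"],ctrl.get_obs()["tau"])
```

```text
[[373.1 188.7]
 [366.5 174.6]
 [412.2 191. ]
 [377.1 178.3]
 [376.8 181. ]] in crop [[558. 147.]
 [541. 111.]
 [655. 152.]
 [568. 121.]
 [567. 127.]]
[ 0.21035953 -0.4553782   0.65330842] [ -0.19643689 -45.84482789  25.13583362   5.94098568  -0.05191706
   0.06329522]
```

View pics/p3.png

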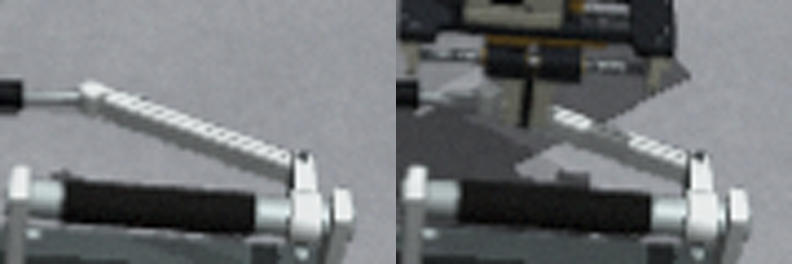

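Run:
```python
from h import *
c=ctrl.camera_model("scene");K,D,R,t=[np.array(c[k],float) for k in("intrinsics","distortion","R","t")]
pr=lambda P:cv2.projectPoints(np.array(P,float),cv2.Rodrigues(R)[0],t,K,D)[0][:,0].round(1).tolist()
for x,y in((.4377,.155),(.5375,.1577)):
    for dx in(0,.01): print(x+dx,[(z,pr([[x+dx,y,z]])[0]) for z in(.075,.085,.095,.105,.115,.125)])
print(ctrl.get_obs()["joint_pos"].round(2))
im=cv2.cvtColor(ctrl.snapshot("scene"),cv2.COLOR_RGB2BGR)
cv2.imwrite("pics/p4.png",cv2.resize(im[150:205,350:420],None,fx=10,fy=10,interpolation=cv2.INTER_NEAREST))
```

```text
0.4377 [(0.075, [370.6, 171.1]), (0.085, [370.9, 169.0]), (0.095, [371.1, 166.8]), (0.105, [371.3, 164.6]), (0.115, [371.5, 162.4]), (0.125, [371.8, 160.1])]
0.4477 [(0.075, [370.8, 173.0]), (0.085, [371.0, 170.8]), (0.095, [371.2, 168.7]), (0.105, [371.4, 166.5]), (0.115, [371.7, 164.2]), (0.125, [371.9, 162.0])]
0.5375 [(0.075, [372.8, 190.8]), (0.085, [373.1, 188.6]), (0.095, [373.3, 186.4]), (0.105, [373.6, 184.2]), (0.115, [373.8, 182.0]), (0.125, [374.1, 179.7])]
0.5475 [(0.075, [373.0, 192.9]), (0.085, [373.2, 190.7]), (0.095, [373.5, 188.5]), (0.105, [373.7, 186.3]), (0.115, [374.0, 184.0]), (0.125, [374.2, 181.8])]
[ 3.6410e+01  1.5260e+01 -2.2320e+01 -1.0000e-02 -5.2440e+01 -1.3034e+02]
```

View pics/p4.png

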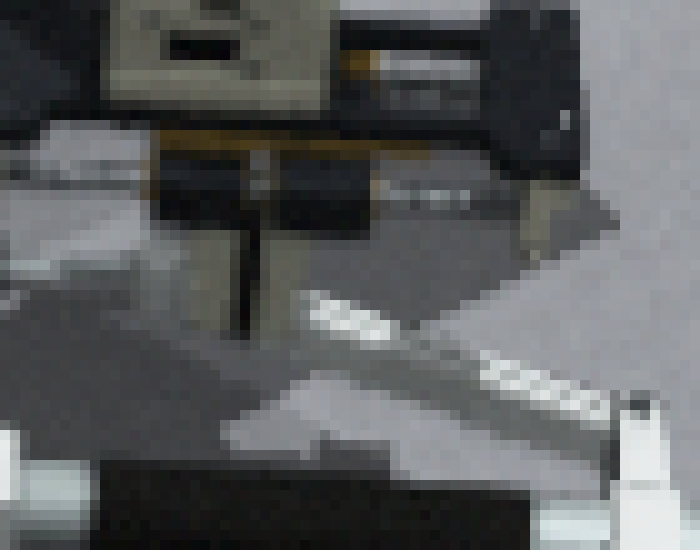

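The fingers end at about row 184, against the expected 188.7, and hide the unmoved blade. So the real tips are about 30 mm higher than reported, at z of about 0.115, and they passed just over the lever. I'll raise slightly, back out, and come down about 24 mm lower. That still keeps the gripper body above 120 mm.

>>> {"method": "step_arm", "body": {"rows": [[1,[0,0,8],[0,0,0]],[1,[-25,0,8],[0,0,0]],[1,[-50,0,8],[0,0,0]],[1,[-75,0,8],[0,0,0]],[1,[-100,0,8],[0,0,0]]]}}

```text
clock: 3.73
tool_pos: [0.4355, 0.1576, 0.0933]
orientation: [180.0, 0.0, 176.1]
force: [-0.7, 0.4, 0.4]
opening: 0.0004
gripper_force: 0.0
```

>>> {"method": "step_arm", "body": {"rows": [[1,[0,0,-8],[0,0,0]],[1,[0,0,-16],[0,0,0]],[1,[0,0,-24],[0,0,0]],[1,[0,0,-32],[0,0,0]],[1,[0,0,-32],[0,0,0]]]}}

```text
clock: 4.15
tool_pos: [0.4362, 0.1571, 0.0589]
orientation: [-179.9, -0.1, 176.0]
force: [-0.9, -0.6, -0.1]
opening: 0.0005
gripper_force: 0.0
```

>>> {"method": "step_arm", "body": {"rows": [[1,[12,0,0],[0,0,0]],[1,[24,0,0],[0,0,0]],[1,[36,0,0],[0,0,0]],[1,[44,0,0],[0,0,0]],[1,[50,0,0],[0,0,0]]]}}

```text
clock: 4.57
tool_pos: [0.488, 0.1575, 0.0605]
orientation: [-180.0, -0.0, 176.0]
force: [-2.3, 0.1, 1.2]
opening: 0.0002
gripper_force: 1.1
```

>>> {"method": "step_arm", "body": {"rows": [[1,[5,0,0],[0,0,0]],[1,[10,0,0],[0,0,0]],[1,[15,0,0],[0,0,0]],[1,[20,0,0],[0,0,0]],[1,[20,0,0],[0,0,0]]]}}

```text
clock: 4.98
tool_pos: [0.507, 0.1576, 0.0606]
orientation: [-180.0, -0.0, 176.1]
force: [-2.4, -0.1, -0.5]
opening: 0.0005
gripper_force: 1.3
```

There is contact, at about 2.4 N, which matches the lever's starting force. Continuing.

>>> {"method": "step_arm", "body": {"rows": [[1,[6,0,0],[0,0,0]],[1,[12,0,0],[0,0,0]],[1,[18,0,0],[0,0,0]],[1,[24,0,0],[0,0,0]],[1,[30,0,0],[0,0,0]]]}}

```text
clock: 5.4
tool_pos: [0.5368, 0.1574, 0.0606]
orientation: [-180.0, -0.0, 176.1]
force: [-4.9, -3.5, 0.0]
opening: 0.0004
gripper_force: 2.1
```

>>> {"method": "step_arm", "body": {"rows": [[1,[1,0,0],[0,0,0]],[1,[2,0,0],[0,0,0]],[1,[3,0,0],[0,0,0]],[1,[4,0,0],[0,0,0]],[1,[5,0,0],[0,0,0]]]}}

```text
clock: 5.82
tool_pos: [0.5412, 0.1573, 0.0606]
orientation: [-180.0, -0.0, 176.1]
force: [-3.9, -3.4, 0.4]
opening: 0.0004
gripper_force: 2.1
```

>>> {"method": "step_arm", "body": {"rows": [[1,[1,0,0],[0,0,0]],[1,[2,0,0],[0,0,0]],[1,[3,0,0],[0,0,0]],[1,[4,0,0],[0,0,0]],[1,[4,0,0],[0,0,0]]]}}

```text
clock: 6.23
tool_pos: [0.5452, 0.1572, 0.0606]
orientation: [-180.0, -0.0, 176.1]
force: [-4.7, -3.9, -0.1]
opening: 0.0007
gripper_force: 2.1
```

>>> {"method": "step_arm", "body": {"rows": [[1,[1,0,0],[0,0,0]],[1,[1,0,0],[0,0,0]],[1,[2,0,0],[0,0,0]],[1,[2,0,0],[0,0,0]],[1,[2,0,0],[0,0,0]]]}}

```text
clock: 6.65
tool_pos: [0.5471, 0.1572, 0.0606]
orientation: [-180.0, -0.1, 176.1]
force: [-3.7, -3.8, 0.1]
opening: 0.0004
gripper_force: 2.2
```

>>> {"method": "step_arm", "body": {"rows": [[1,[1,0,0],[0,0,0]],[1,[2,0,0],[0,0,0]],[1,[3,0,0],[0,0,0]],[1,[3,0,0],[0,0,0]],[1,[3,0,0],[0,0,0]]]}}

```text
clock: 7.07
tool_pos: [0.5486, 0.1571, 0.0605]
orientation: [-179.9, -0.2, 176.1]
force: [-11.4, -1.5, 4.6]
opening: 0.0006
gripper_force: 5.5
```

>>> {"method": "step_arm", "body": {"rows": [[1,[1,0,0],[0,0,0]],[1,[1,0,0],[0,0,0]],[1,[2,0,0],[0,0,0]],[1,[2,0,0],[0,0,0]],[1,[2,0,0],[0,0,0]]]}}

```text
clock: 7.48
tool_pos: [0.5489, 0.1569, 0.0604]
orientation: [-179.9, -0.3, 176.1]
force: [-18.4, 0.7, 8.8]
opening: -0.0001
gripper_force: 9.1
```

Run:
```python
from h import *
b=cv2.cvtColor(ctrl.snapshot("scene"),cv2.COLOR_RGB2BGR)[145:240,335:435]
cv2.imwrite("pics/p5.png",cv2.resize(b,None,fx=6,fy=6,interpolation=cv2.INTER_CUBIC))
print(ctrl.get_obs()["tool_pos"],ctrl.get_obs()["force"])
```

```text
[0.54894114 0.15698817 0.06043342] [-18.13487757   0.75246277   9.86962639]
```

View pics/p5.png

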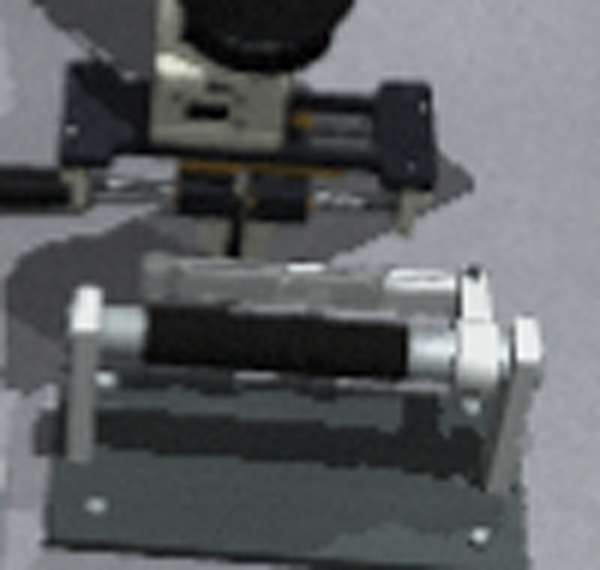

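The long lever lies parallel to its bar with the gap still visible. Force is 18 N at x 0.549, as predicted for the stop. I'll hold for 2 s, then let go by backing out slowly.

>>> {"method": "step_arm", "body": {"rows": [[1,[0,0,0],[0,0,0]],[1,[0,0,0],[0,0,0]],[1,[0,0,0],[0,0,0]],[1,[0,0,0],[0,0,0]],[1,[0,0,0],[0,0,0]]]}}

```text
clock: 7.95
tool_pos: [0.5489, 0.157, 0.0604]
orientation: [-179.9, -0.3, 176.1]
force: [-18.1, -0.3, 9.2]
opening: 0.0007
gripper_force: 9.0
```

>>> {"method": "step_arm", "body": {"rows": [[1,[0,0,0],[0,0,0]],[1,[0,0,0],[0,0,0]],[1,[0,0,0],[0,0,0]],[1,[0,0,0],[0,0,0]],[1,[0,0,0],[0,0,0]]]}}

```text
clock: 8.37
tool_pos: [0.549, 0.157, 0.0605]
orientation: [-179.9, -0.3, 176.1]
force: [-18.6, 0.5, 10.2]
opening: 0.0004
gripper_force: 9.0
```

>>> {"method": "step_arm", "body": {"rows": [[1,[0,0,0],[0,0,0]],[1,[0,0,0],[0,0,0]],[1,[0,0,0],[0,0,0]],[1,[0,0,0],[0,0,0]],[1,[0,0,0],[0,0,0]]]}}

```text
clock: 8.78
tool_pos: [0.5489, 0.1569, 0.0604]
orientation: [-179.9, -0.3, 176.1]
force: [-17.9, -0.0, 9.6]
opening: 0.0005
gripper_force: 9.0
```

>>> {"method": "step_arm", "body": {"rows": [[1,[0,0,0],[0,0,0]],[1,[0,0,0],[0,0,0]],[1,[0,0,0],[0,0,0]],[1,[0,0,0],[0,0,0]],[1,[0,0,0],[0,0,0]]]}}

```text
clock: 9.2
tool_pos: [0.5489, 0.157, 0.0604]
orientation: [-179.9, -0.3, 176.1]
force: [-17.3, 0.1, 10.3]
opening: 0.0004
gripper_force: 9.0
```

>>> {"method": "step_arm", "body": {"rows": [[1,[0,0,0],[0,0,0]],[1,[0,0,0],[0,0,0]],[1,[0,0,0],[0,0,0]],[1,[0,0,0],[0,0,0]],[1,[0,0,0],[0,0,0]]]}}

```text
clock: 9.62
tool_pos: [0.5489, 0.157, 0.0604]
orientation: [-179.9, -0.3, 176.1]
force: [-18.5, 0.7, 9.3]
opening: 0.0005
gripper_force: 9.0
```

>>> {"method": "step_arm", "body": {"rows": [[1,[-8,0,0],[0,0,0]],[1,[-18,0,0],[0,0,0]],[1,[-28,0,0],[0,0,0]],[1,[-38,0,0],[0,0,0]],[1,[-48,0,0],[0,0,0]]]}}

```text
clock: 10.03
tool_pos: [0.5046, 0.1585, 0.0613]
orientation: [179.9, 0.1, 176.1]
force: [-1.2, 2.2, -0.5]
opening: 0.0001
gripper_force: 0.9
```

>>> {"method": "step_arm", "body": {"rows": [[1,[-12,0,0],[0,0,0]],[1,[-24,0,0],[0,0,0]],[1,[-36,0,0],[0,0,0]],[1,[-48,0,0],[0,0,0]],[1,[-70,0,0],[0,0,0]]]}}

```text
clock: 10.45
tool_pos: [0.4347, 0.1579, 0.0609]
orientation: [180.0, 0.1, 176.1]
force: [0.5, 1.6, 1.1]
opening: 0.0005
gripper_force: 0.0
```

The long lever has been released. Now I'll move sideways to the short one, keeping clear of the long lever's tip.

>>> {"method": "step_arm", "body": {"rows": [[1,[0,-35,0],[0,0,0.012]],[1,[0,-75,0],[0,0,0.024]],[1,[0,-115,0],[0,0,0.036]],[1,[0,-155,0],[0,0,0.05]],[1,[0,-195,0],[0,0,0.063]]]}}

```text
clock: 10.87
tool_pos: [0.4338, -0.0386, 0.0611]
orientation: [180.0, 0.1, 179.8]
force: [0.4, 0.5, -0.1]
opening: 0.0005
gripper_force: 0.0
```

>>> {"method": "step_arm", "body": {"rows": [[1,[5,-38,0],[0,0,0]],[1,[20,-70,0],[0,0,0]],[1,[35,-100,0],[0,0,0]],[1,[50,-120,0],[0,0,0]],[1,[60,-128,0],[0,0,0]]]}}

```text
clock: 11.28
tool_pos: [0.4951, -0.1677, 0.0608]
orientation: [-180.0, 0.0, 179.6]
force: [-0.1, 1.6, 0.3]
opening: 0.0005
gripper_force: 0.0
```

Run:
```python
from h import *
a=cv2.cvtColor(ctrl.snapshot("scene"),cv2.COLOR_RGB2BGR)[130:250,225:435]
cv2.imwrite("pics/p6.png",cv2.resize(a,None,fx=3.8,fy=3.8,interpolation=cv2.INTER_CUBIC))
print(ctrl.get_obs()["tool_pos"],ctrl.get_obs()["force"])
```

```text
[ 0.49669373 -0.16779755  0.06077121] [ 3.1732218  -1.20340534  0.01083507]
```

View pics/p6.png

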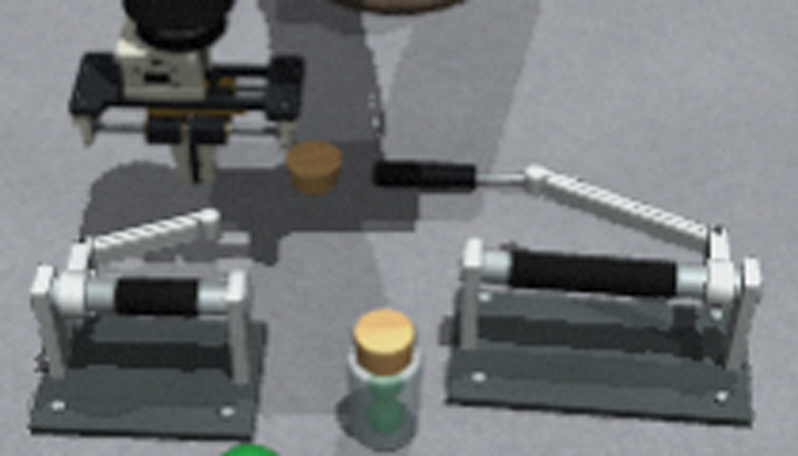

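The long lever is back out and nothing has been disturbed. The fingers are in front of the short lever, so I'll raise 4 mm for clearance over the clamp and press.

>>> {"method": "step_arm", "body": {"rows": [[1,[8,2,4],[0,0,0]],[1,[18,2,4],[0,0,0]],[1,[28,2,4],[0,0,0]],[1,[36,2,4],[0,0,0]],[1,[44,2,4],[0,0,0]]]}}

```text
clock: 11.75
tool_pos: [0.5396, -0.1624, 0.0649]
orientation: [180.0, 0.0, 179.8]
force: [-0.1, -0.0, -0.1]
opening: 0.0005
gripper_force: 0.0
```

>>> {"method": "step_arm", "body": {"rows": [[1,[5,0,0],[0,0,0]],[1,[10,0,0],[0,0,0]],[1,[15,0,0],[0,0,0]],[1,[20,0,0],[0,0,0]],[1,[25,0,0],[0,0,0]]]}}

```text
clock: 12.17
tool_pos: [0.5631, -0.1631, 0.0643]
orientation: [180.0, -0.1, 179.7]
force: [-3.5, 0.1, 0.3]
opening: 0.0006
gripper_force: 1.4
```

>>> {"method": "step_arm", "body": {"rows": [[1,[2,0,0],[0,0,0]],[1,[4,0,0],[0,0,0]],[1,[6,0,0],[0,0,0]],[1,[8,0,0],[0,0,0]],[1,[10,0,0],[0,0,0]]]}}

```text
clock: 12.58
tool_pos: [0.5736, -0.1634, 0.0648]
orientation: [-180.0, -0.0, 179.7]
force: [-3.3, -0.2, -0.7]
opening: 0.0
gripper_force: 1.3
```

>>> {"method": "step_arm", "body": {"rows": [[1,[2,0,0],[0,0,0]],[1,[4,0,0],[0,0,0]],[1,[6,0,0],[0,0,0]],[1,[8,0,0],[0,0,0]],[1,[8,0,0],[0,0,0]]]}}

```text
clock: 13.0
tool_pos: [0.5821, -0.1634, 0.0648]
orientation: [-180.0, 0.0, 179.7]
force: [-2.9, -1.5, -0.2]
opening: 0.0003
gripper_force: 1.8
```

>>> {"method": "step_arm", "body": {"rows": [[1,[1,0,0],[0,0,0]],[1,[2,0,0],[0,0,0]],[1,[3,0,0],[0,0,0]],[1,[3,0,0],[0,0,0]],[1,[3,0,0],[0,0,0]]]}}

```text
clock: 13.42
tool_pos: [0.5847, -0.1632, 0.0648]
orientation: [180.0, 0.0, 179.7]
force: [-3.8, -0.4, 0.8]
opening: 0.0004
gripper_force: 2.2
```

>>> {"method": "step_arm", "body": {"rows": [[1,[1,0,0],[0,0,0]],[1,[2,0,0],[0,0,0]],[1,[3,0,0],[0,0,0]],[1,[3,0,0],[0,0,0]],[1,[3,0,0],[0,0,0]]]}}

```text
clock: 13.83
tool_pos: [0.587, -0.1631, 0.0647]
orientation: [180.0, -0.1, 179.7]
force: [-5.8, 1.3, 2.9]
opening: 0.0005
gripper_force: 3.4
```

>>> {"method": "step_arm", "body": {"rows": [[1,[1,0,0],[0,0,0]],[1,[1,0,0],[0,0,0]],[1,[2,0,0],[0,0,0]],[1,[2,0,0],[0,0,0]],[1,[2,0,0],[0,0,0]]]}}

```text
clock: 14.25
tool_pos: [0.5872, -0.1631, 0.0647]
orientation: [180.0, -0.2, 179.7]
force: [-10.9, 2.4, 6.5]
opening: 0.0006
gripper_force: 6.1
```

>>> {"method": "step_arm", "body": {"rows": [[1,[1,0,0],[0,0,0]],[1,[2,0,0],[0,0,0]],[1,[2,0,0],[0,0,0]],[1,[2,0,0],[0,0,0]],[1,[2,0,0],[0,0,0]]]}}

```text
clock: 14.67
tool_pos: [0.5874, -0.1631, 0.0646]
orientation: [180.0, -0.4, 179.6]
force: [-16.7, 3.2, 12.0]
opening: -0.0
gripper_force: 8.8
```

>>> {"method": "step_arm", "body": {"rows": [[1,[0,0,0],[0,0,0]],[1,[0,0,0],[0,0,0]],[1,[0,0,0],[0,0,0]],[1,[0,0,0],[0,0,0]],[1,[0,0,0],[0,0,0]]]}}

```text
clock: 15.08
tool_pos: [0.5874, -0.1632, 0.0646]
orientation: [180.0, -0.4, 179.6]
force: [-16.3, 2.9, 11.4]
opening: 0.0009
gripper_force: 8.8
```

Run:
```python
from h import *
a=cv2.cvtColor(ctrl.snapshot("scene"),cv2.COLOR_RGB2BGR)[130:250,225:435]
cv2.imwrite("pics/p7.png",cv2.resize(a,None,fx=3.8,fy=3.8,interpolation=cv2.INTER_CUBIC))
print(ctrl.get_obs()["tool_pos"],ctrl.get_obs()["force"])
```

```text
[ 0.58739807 -0.16311534  0.0645916 ] [-16.75876896   3.37279806  11.35314585]
```

View pics/p7.png

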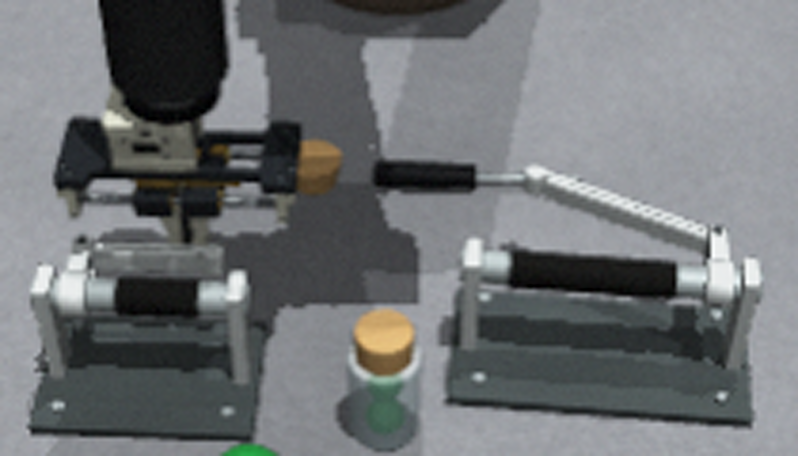

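The short lever lies parallel to its bar (from about (85,245) to (220,260) in the crop), held steady with about 17 N. The long lever is out and everything else is in place, so I'm handing in.

```bash
python3 -c "
from plant import ctrl
print(ctrl.close_job())"
```

```text
the job is handed in; nothing more can be done
None
```

I pressed the long lever to its stop, held it for over 2 s and let it spring back; the short lever is now held at its stop with about 17 N. The job is handed in, but no verdict came back.

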